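# Press a glued ball knob home in the sprung cradle

### The job

Before gluing, take the pot off the heat: slide it along the warming plate, without lifting or tipping it, from the round heat mark to the middle of the square rest mark. Then seat the wooden ball knob in the sprung ring cradle, ball down and neck up, and press it down against the springs all the way to the little foot disc that it is being glued to. Finish while still holding it pressed down there, upright and without letting go, and leave the mallet, screwdriver and sanding block where they are.

Things in the scene. Friction and masses are not known exactly. Their poses are not given: they have to be found in the camera images.
- warming_plate: Flat dark steel plate fixed to the bench, 160 (x) x 320 (y) x 12 mm thick; origin at the centre of its underside. A grey control box, 45 x 90 mm, 44 mm tall with its dial, adjoins the middle of its +x edge. The two marks lie side by side along its y axis, 150 to 190 mm apart, either one on either side.
- heat_mark (a point): Heat mark: concentric circles (70, 120 and 134 mm across) inlaid in bright metal in the warming plate's top; the point is their centre on the plate's top face. The pot stands here at the start.
- rest_mark (a point): Rest mark: a square outline of 116 mm side with a small cross in the middle, inlaid in bright metal in the plate's top; the point is the square's centre on the plate's top face.
- pot_mid (a point): Lidded round aluminium glue pot, 100 mm across, 60 mm tall (plus a lid knob 20 mm wide, 16 mm high), about 0.55 kg, lid fixed. The point is on its axis, 30 mm above its underside. A straight black stick handle runs level out of its side along its own -x axis, which points roughly towards the robot.
- pot_handle (a point): Grip point in the pot's handle: centre of the handle's section, 95 mm from the pot's axis along the pot's -x, 45 mm above the pot's underside. The handle is 18 mm wide (along the pot's y), 16 mm high, and reaches from 55 to 140 mm from the pot's axis. Axes as the pot's.
- knob_ball (a point): Turned wooden ball knob, about 0.16 kg, 110 mm tall, standing on the bench: a 70 mm ball with a 36 mm wide flat underneath, and a straight round neck, 28 mm in diameter, rising from the ball's top. The point is the ball's centre, 30 mm above the flat; its z axis runs up along the neck.
- knob_neck (a point): Point on the neck's axis about half-way up the neck, 57 mm above the ball's centre and 87 mm above the flat. The neck runs from 25 mm below this point (the ball's shoulder) to 23 mm above it (flat top).
- cradle_axis (a point): Sprung ring cradle: fixed dark wooden base, 130 x 130 x 18 mm, with a level steel ring of 8 mm round bar (56 mm opening) floating above it on three coil springs. The point is the centre of the raised ring, at mid-bar height, 58 mm above the bench; it stays when the ring moves. A knob seated in the raised ring has its ball centre 22 mm above this point; pressed home, 2 mm above it.
- ring (a joint): How far the sprung ring is pressed down, in m: 0 when up. The knob's own weight does not press it down: it takes a push of 2 to 3 N on the seated knob to start it and about 10 N to reach 0.020, where the flat under the ball meets the foot disc and the knob stops.
- foot: The wooden foot disc fixed in the middle of the cradle's base under the ring, 34 mm across, 12 mm high, its top 30 mm above the bench; origin at the centre of its underside.
- mallet_mid (a point): Bystander: round carver's mallet standing on its head, 100 mm across, 200 mm tall; the point is in the middle of the head, 48 mm up.
- screwdriver_grip (a point): Bystander: screwdriver lying on the bench near the robot; the point is in its handle.
- sanding_block_mid (a point): Bystander: cork sanding block, 65 x 110 x 30 mm, lying flat; the point is its centre.
Not all that is in view belongs to the job. Of the things that look like the part that bears pot_mid, the larger one is meant. Of the things shaped like the part that bears knob_ball, the wooden one is meant.

How it is judged (in metres and radians):
On the way, in this order (a step that is already met when the one before it is completed fails the run):
1. the pot stands on the rest mark (horizontal distance between pot_mid and rest_mark below 0.015 m and angle between pot_mid's own z axis and vertical below 0.06 rad), for 0.2 s.
2. the knob is seated upright in the ring and pressed down to the foot disc (value of joint ring above 0.017 m and horizontal distance between knob_ball and cradle_axis below 0.007 m and angle between knob_ball's own z axis and vertical below 0.15 rad), for 0.2 s.
At the end, for the whole second after the job is handed in: The robot holds the knob pressed down still: ring depressed by at least 17 of its 20 mm, knob upright (within 0.15 rad) and within 7 mm of the cradle's axis; the pot stands upright within 15 mm of the rest mark's centre (all of step 1 and all of step 2 and contact force between any of the fingers, the arm and knob above 2 N and linear speed of each of knob, pot below 0.02 m/s); the arm keeps its last pose, push and grip.
It fails at once if the pot is lifted off the warming plate by more than 10 mm (z of pot_mid in the frame of warming_plate above 0.052 m).
It fails at once if the pot is tipped (angle between pot_mid's own z axis and vertical above 0.2 rad).
It fails at once if the mallet, screwdriver or sanding block is disturbed (moved 30 mm) (distance of any of mallet_mid, screwdriver_grip, sanding_block_mid from where it was at the start of the episode above 0.03 m).
It also fails if it takes over 58 s, if anything falls off the work surface, if the arm or the gripper's body presses on something with over 40 N, if the wrist force passes 120 N, or if a joint passes its speed limit or range.

### The arm

A 6-joint arm with a two-finger parallel gripper is mounted at the origin on the work surface. World frame = base frame: x ahead of the robot, y to its left, z up, the work surface at z = 0. Lengths are in mm, angles in rad, forces in N, time in s.
With the tool pointing down it reaches from about 375 to 925 mm from the base axis. Payload 5.7 kg.
Tool frame: the origin (TCP) lies midway between the tips of the shut fingers; the grasp point (between the pads) lies 19 mm behind it; z points along the fingers, y is the line along which they close (so a half turn about z gives the same grasp; the last joint's range is limited). The gripper opens to 88 mm and grips with 3 to 60 N. Pads are 20 mm wide; open, the fingers measure 115 mm over their backs; the gripper's body (75 mm by 178 mm) begins 61 mm behind the grasp point.
Start: joints at [1.141, 0.359, 1.51, -0, 1.272, -0.115], TCP at [185.768, 570.484, 222.623] pointing down, gripper open.
Joint ranges: [-2.97, 2.97], [-1.01, 2.36], [0.21, 2.38], [-0.96, 4.11], [0.2, 2.71], [-2.98, 2.98]. Speed limits (rad/s): [2.39, 2.39, 3.14, 3.14, 3.14, 3.14].

### API

Orientations are given as a 3x3 rotation matrix whose columns are the frame's x, y, z axes.
In Python, from plant import * gives the robot as it stands.
- The arm moves only by the tool jog_arm, never from a script. Its arguments are lists of equal length, an entry for each row: "dp": the shift along the tool's x, y, z in mm, a list of three; "turn": the turn, a rotation vector about the tool's x, y, z in degrees, a list of three. A call has exactly 5 rows; each row is the pose to reach, as a shift and turn from the pose commanded when the call began, along the tool's axes at that moment; what a row does not reach only later rows make up. A row lasts 1/10 s, in which the tool goes at most 50 mm and 8.59 degrees, less where a joint would pass 70% of its speed; a pose out of reach is approached as far as the arm can. A call with a gripper value outside its range is refused whole. "hand" is the closure, from -1 (fully open) to 1 (shut), set as the call begins (left out, the last holds). The fingers move at their own pace and stop on an object; the grip force is fixed at half the most. Time passes only in rows, so rows that repeat a pose let the fingers close, or fill a call up. It gives the time, the measured TCP pose, the force, the opening and the grip force at its end, in the units of the state.
- read_state(): the state, without advancing time (a new reading comes with each control period).
- snapshot(name): name is "scene" or "side" or "wrist"; returns the picture (480x640x3 uint8, red, green, blue); there is no depth.
- camera_model(name): a dict with "vertical_fov" (degrees; the focal length in pixels is half the picture's height over the tangent of half this angle, whatever the lens; pixels are square), "cx", "cy" (the principal point, pixels), "R" (3x3) and "t" (3): a world point X has camera coordinates R X + t. Camera axes: x right, y down, z forward; pixel columns grow to the right and rows downward; lengths in mm; the calibration is good to about 2 mm. A picture is of the moment at which its call begins: read the wrist's pose just before it. camera_model takes no time and is no camera call; for the wrist camera it gives the pose at the moment of the call.
- close_job(): hands the job in; it is judged then, once.
The state is a dict: "time": time; "joint_pos": joint angles; "joint_velocities": joint speeds; "joint_efforts": joint torques, N m; "tcp_pos": TCP position; "ee_rot": TCP orientation; "force": force on the tool from outside, world axes, zero at the start; "moment": the same for the moment, N m; "opening": opening from 0.0 (shut) to 1.0 (fully open); "grip_force": force on a finger pad.
Only numpy, scipy, OpenCV 4.12 (cv2) and the standard library are available. Lean on these libraries where they do the work, as an engineer would, in place of code of your own. Each camera call takes 0.05 s, during which the arm holds its last target. There are 200 camera calls.

## Working session

There is one attempt and no reset: what is moved stays moved. The work goes in short steps, Python scripts to look and compute and a tool call to move; the robot and the scene stay as the last step left them, time stands still between calls to the robot, and variables do not carry over. Pictures are saved under pics/ and viewed, at most 10 in all, crops included, and the job is handed in when it is done.

Besides the shell and the picture viewer there is one more tool, called after ">>>" as name(argument=value, ...), one argument or row to a line, values as JSON. jog_arm: Moves the arm, as the interface text tells. Its arguments: {"type":"object","properties":{"dp":{"type":"array","items":{"type":"array","items":{"type":"number"}}},"turn":{"type":"array","items":{"type":"array","items":{"type":"number"}}},"hand":{"type":"number"}},"required":["dp","turn"]}

```bash
mkdir -p pics; python3 - <<'E'
from plant import *
import cv2,numpy as np
for n in ["scene","side"]:
    im=snapshot(n); cv2.imwrite(f"pics/{n}0.png",im[:,:,::-1])
    c=camera_model(n); print(n,c)
s=read_state(); print(s['time'],s['tcp_pos'],s['ee_rot'],s['force'])
E
```

```text
scene {'vertical_fov': 51.80223040904767, 'cx': 316.0183281134965, 'cy': 239.72646019011924, 'R': array([[-0.16356668,  0.98653144, -0.00128494],
       [ 0.79734754,  0.13143283, -0.58903507],
       [-0.58093273, -0.09737106, -0.80810645]]), 't': array([  97.90830581, -373.05961326, 1408.2348933 ])}
side {'vertical_fov': 55.28852846870897, 'cx': 322.25771485417124, 'cy': 228.68956815090493, 'R': array([[ 0.8275019 , -0.56137374, -0.01000661],
       [-0.40457937, -0.58382971, -0.70388806],
       [ 0.38930212,  0.58651718, -0.71024043]]), 't': array([-466.89114712,  272.50637495,  730.98069613])}
0.1 [185.51888298 569.94371061 221.9060845 ] [[-9.50852422e-01  3.09643662e-01 -6.88262057e-04]
 [ 3.09644366e-01  9.50851278e-01 -1.48786390e-03]
 [ 1.93727229e-04 -1.62785547e-03 -9.99998656e-01]] [-0.02619522  0.80384289 -0.00495561]
```

View pics/scene0.png

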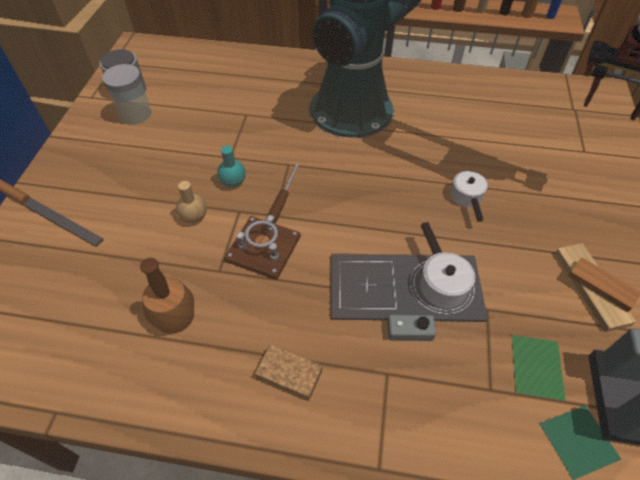

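View pics/side0.png

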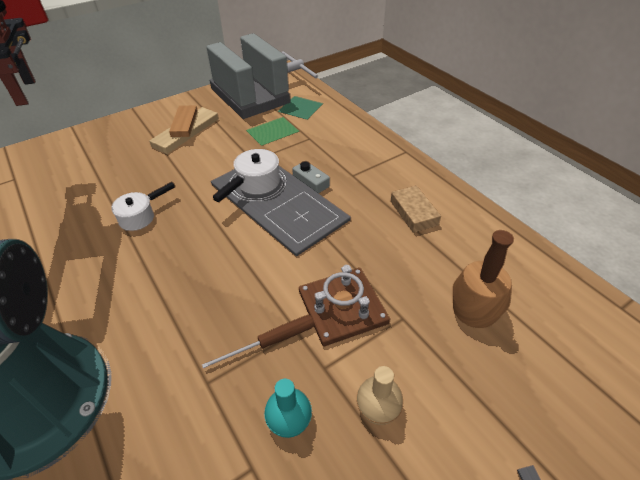

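The scene view shows the pot at (449,278) with its handle end at (427,226), and the rest cross at (367,285). The wooden knob is at (190,207) with its neck top at (184,186), and the ring is at (262,235). The side view shows the cross at (302,216), the ring at (343,289), the neck top at (384,374) and the pot lid knob at (256,158). I'll segment these next.

```bash
cat > h.py <<'E'
from plant import *
import cv2,numpy as np
def ray(c,uv):
    f=240/np.tan(np.radians(c['vertical_fov'])/2)
    d=c['R'].T@np.array([(uv[0]-c['cx'])/f,(uv[1]-c['cy'])/f,1.]); o=-c['R'].T@c['t']
    return o,d/np.linalg.norm(d)
def plane(c,uv,z):
    o,d=ray(c,uv); return o+d*(z-o[2])/d[2]
def tri(ps):
    A=0;b=0
    for c,uv in ps:
        o,d=ray(c,uv);P=np.eye(3)-np.outer(d,d);A=A+P;b=b+P@o
    X=np.linalg.solve(A,b)
    return X.round(1),[round(float(np.linalg.norm((np.eye(3)-np.outer(d,d))@(X-o))),1) for o,d in (ray(c,uv) for c,uv in ps)]
def proj(c,X):
    f=240/np.tan(np.radians(c['vertical_fov'])/2); q=c['R']@np.asarray(X,float)+c['t']; return (f*q[:2]/q[2]+[c['cx'],c['cy']]).round(1)
E
python3 - <<'E'
from h import *
C={n:camera_model(n) for n in("scene","side")}
I={n:cv2.imread(f"pics/{n}0.png") for n in C}
pk={'cross':((367,285),(302,216)),'ring':((262,235),(343,289)),'necktop':((184,186),(384,374)),'potknob':((451,268),(256,158)),'handle_end':((427,228),(218,195)),'mallet_top':((151,265),(503,238)),'sand':((289,368),(415,207))}
for k,(a,b) in pk.items(): print(k,*tri([(C['scene'],a),(C['side'],b)]))
def crop(n,x,y,w,h,s): return cv2.resize(I[n][y:y+h,x:x+w],None,fx=s,fy=s,interpolation=cv2.INTER_CUBIC)
a=crop('scene',170,170,133,100,3);b=crop('scene',325,215,165,125,2.4242);c=crop('side',205,140,160,120,2.5);d=crop('side',290,255,133,180,1.6667)
o=np.zeros((600,800,3),np.uint8)
for im,x,y in((a,0,0),(b,400,0),(c,0,300),(d,400,300)): 
    im=im[:300,:400]; o[y:y+im.shape[0],x:x+im.shape[1]]=im
cv2.imwrite("pics/z.png",o)
E
```

```text
cross [579.3 105.3   8.1] [2.2, 2.2]
ring [ 515.9 -135.    50.9] [1.8, 1.8]
necktop [ 450.6 -321.4  105.8] [1.3, 1.3]
potknob [557.7 265.2  79.5] [4.3, 4.3]
handle_end [440.7 220.5  55.2] [0.8, 0.8]
mallet_top [ 711.1 -278.7  190.1] [3.5, 3.5]
sand [792.5 -22.8  20.2] [3.5, 3.5]
```

View pics/z.png

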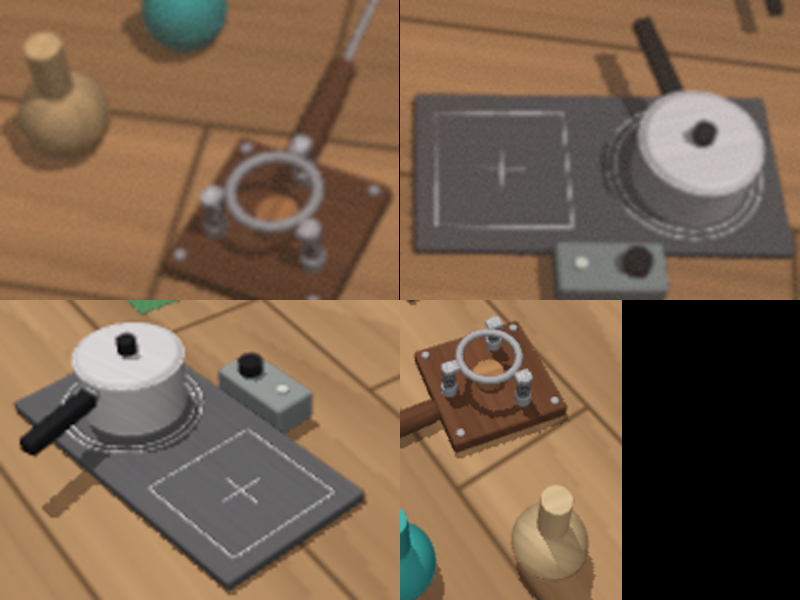

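The crops show the cross at scene (367.1,285.1) and side (301.4,216). The neck top is at scene (184.7,184.7) and side (383.6,375), and the ring centre at scene (261.3,233.7) and side (344,289.2). The lid knob top is at scene (450.4,268.6) and side (255.4,155.6), and the handle end at scene (425.2,224.1) and side (217,196).

```bash
cat >> h.py <<'E'
from scipy.spatial.transform import Rotation as Ro
def goal(pos,yaw):
    "tool-frame shift [mm] and turn [deg] to a tool-down pose whose y axis heads at yaw (deg, mod 180)"
    s=read_state();R=np.array(s['ee_rot']);best=None
    for k in(0,180):
        a=np.radians(yaw+k);y=np.array([np.cos(a),np.sin(a),0]);z=np.array([0,0,-1.]);G=np.c_[np.cross(y,z),y,z]
        r=Ro.from_matrix(R.T@G).as_rotvec(degrees=True)
        if best is None or np.linalg.norm(r)<np.linalg.norm(best): best=r
    print('dp',(R.T@(np.array(pos)-s['tcp_pos'])).round(1),'turn',best.round(1),'tcp',np.round(s['tcp_pos'],1),'t',round(s['time'],2),'q',np.round(s['joint_pos'],2))
E
python3 - <<'E'
from h import *
C={n:camera_model(n) for n in("scene","side")};S,D=C['scene'],C['side']
pk={'cross':((367.1,285.1),(301.4,216),12),'ring':((261.3,233.7),(344,289.2),58),'necktop':((184.7,184.7),(383.6,375),110),'potknob':((450.4,268.6),(255.4,155.6),88),'handle_end':((425.2,224.1),(217,196),65),'teal':((227.5,150),(285,383),110)}
for k,(a,b,z) in pk.items(): print(k,*tri([(S,a),(D,b)]),plane(S,a,z).round(1),plane(D,b,z).round(1))
sq=np.array([plane(S,(325+(u-400)/2.4242,215+v/2.4242),12)[:2] for u,v in((434,113),(566,111),(573,226),(436,227))])
sd=np.array([plane(D,(205+u/2.5,140+(v-300)/2.5),12)[:2] for u,v in((149,490),(250,430),(333,491),(234,556))])
print(sq.round(1),sq.mean(0),sd.round(1),sd.mean(0))
goal((469,231,150),111)
E
```

```text
cross [578.7 106.    7.5] [1.6, 1.6] [580.1 107.1  12. ] [577.  100.2  12. ]
ring [ 515.3 -137.2   53.8] [2.7, 2.7] [ 516.4 -134.1   58. ] [ 514.7 -142.3   58. ]
necktop [ 448.2 -321.6  106.7] [2.5, 2.5] [ 449.5 -317.9  110. ] [ 448.2 -324.8  110. ]
potknob [559.5 265.3  83.4] [1.4, 1.4] [561.3 265.5  88. ] [557.3 257.7  88. ]
handle_end [435.4 214.7  60. ] [2.0, 2.0] [437.5 215.3  65. ] [434.4 206.5  65. ]
teal [ 328.5 -255.5  108.9] [1.5, 1.5] [ 328.4 -254.   110. ] [ 329.1 -257.3  110. ]
[[530.5  40. ]
 [508.8 157.9]
 [625.4 172.3]
 [645.3  57.5]] [577.49787759 106.92610452] [[510.5 146.3]
 [627.  163.5]
 [642.6  53.1]
 [529.8  36.5]] [577.45980272  99.84816446]
dp [-374.5 -234.4   72.2] turn [ -0.1  -0.  -39. ] tcp [185.5 569.9 221.9] t 0.1 q [ 1.14  0.36  1.51  0.    1.27 -0.12]
```

>>> jog_arm(
  dp=[
    [-19, -12, 0],
    [-57, -36, 0],
    [-98, -62, 0],
    [-140, -88, 0],
    [-181, -115, 0],
  ],
  turn=[
    [0, 0, 0],
    [0, 0, 0],
    [0, 0, 0],
    [0, 0, 0],
    [0, 0, 0],
  ],
  hand=-1,
)

```text
time: 0.6
tcp_pos: [323.0, 403.5, 222.3]
ee_rot: [[-0.951, 0.309, -0.0], [0.309, 0.951, -0.0], [0.0, -0.001, -1.0]]
force: [1.0, -0.5, 0.0]
opening: 0.998
grip_force: 0.0
```

>>> jog_arm(
  dp=[
    [-38, -24, 8],
    [-76, -48, 22],
    [-116, -73, 38],
    [-156, -98, 52],
    [-190, -119, 60],
  ],
  turn=[
    [0, 0, -6],
    [0, 0, -14],
    [0, 0, -22],
    [0, 0, -30],
    [0, 0, -36],
  ],
)

```text
time: 1.1
tcp_pos: [466.2, 231.6, 161.7]
ee_rot: [[-0.949, -0.314, -0.001], [-0.314, 0.949, -0.0], [0.001, 0.0, -1.0]]
force: [1.1, -0.5, -0.3]
opening: 0.999
grip_force: 0.0
```

>>> jog_arm(
  dp=[
    [0, 0, 0],
    [0, 0, 0],
    [0, 0, 0],
    [0, 0, 0],
    [0, 0, 0],
  ],
  turn=[
    [0, 0, 0],
    [0, 0, 0],
    [0, 0, 0],
    [0, 0, 0],
    [0, 0, 0],
  ],
)

```text
time: 1.6
tcp_pos: [465.4, 234.2, 162.9]
ee_rot: [[-0.951, -0.31, 0.0], [-0.31, 0.951, 0.0], [-0.0, 0.0, -1.0]]
force: [-0.3, 0.2, 0.6]
opening: 0.995
grip_force: 0.0
```

```bash
python3 - <<'E'
from h import *
goal((471,226,38),112.3)
c=camera_model("wrist");im=snapshot("wrist");cv2.imwrite("pics/w1.png",im[:,:,::-1])
np.save("w1.npy",c,allow_pickle=True)
print(-c['R'].T@c['t'],c['R'][2])
for X in((471,226,65),(436,211,65),(559,261.6,88),(578.5,103.5,12)): print(X,proj(c,X))
E
```

```text
dp [ -2.8  -9.6 124.9] turn [ 0.   0.  -4.2] tcp [465.4 234.2 162.9] t 1.6 q [ 0.33  0.31  1.75  0.    1.08 -1.55]
[384.59253843 208.87153052 324.62626606] [ 0.28921777  0.09699178 -0.95233695]
(471, 226, 65) [308.2 243.2]
(436, 211, 65) [303.  195.2]
(559, 261.6, 88) [316.8 364.1]
(578.5, 103.5, 12) [158.4 288. ]
```

View pics/w1.png

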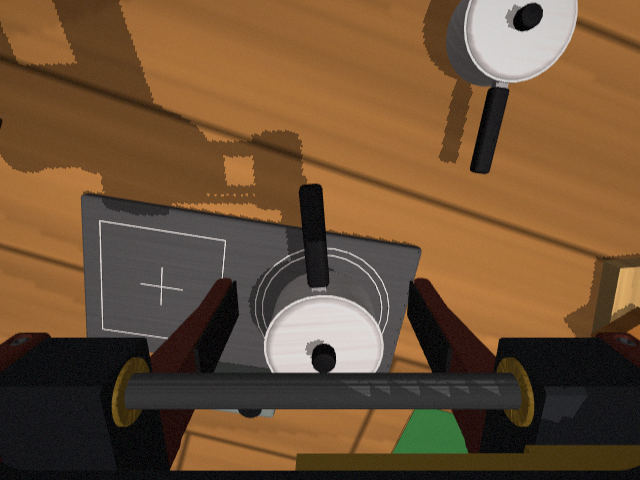

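The wrist view shows the handle from (311,187) to (318,284), the rest cross at (161,287) and the lid knob top at (324,356).

```bash
python3 - <<'E'
from h import *
c=np.load("w1.npy",allow_pickle=True).item()
a=plane(c,(311,187),65)[:2];b=plane(c,(318,284),65)[:2];k=plane(c,(324,356),88)[:2];x=plane(c,(161,287),12)[:2]
d=(b-a)/np.linalg.norm(b-a);print(a,b,k,x,np.linalg.norm(b-a),np.degrees(np.arctan2(d[1],d[0])),x-k, np.linalg.norm(a-k))
g=a+45*d;yaw=np.degrees(np.arctan2(d[1],d[0]))+90;print(g,yaw)
goal((*g,38),yaw)
E
```

```text
[428.2500016  214.82779618] [501.97735261 244.03746051] [549.91387693 264.72095062] [576.59735101 105.74872955] 79.30275391089214 21.612723805401963 [  26.68347407 -158.97222106] 131.49686468045314
[470.08626367 231.40269213] 111.61272380540197
dp [ -3.5  -4.  125. ] turn [ 0.   0.  -3.6] tcp [465.5 234.1 163. ] t 1.65 q [ 0.33  0.31  1.75  0.    1.08 -1.55]
```

>>> jog_arm(
  dp=[
    [-1, -1, 25],
    [-2, -3, 60],
    [-3, -4, 92],
    [-3.5, -4, 115],
    [-3.5, -4, 125],
  ],
  turn=[
    [0, 0, -1],
    [0, 0, -2],
    [0, 0, -3.6],
    [0, 0, -3.6],
    [0, 0, -3.6],
  ],
)

```text
time: 2.15
tcp_pos: [469.1, 230.5, 35.8]
ee_rot: [[-0.93, -0.368, -0.003], [-0.368, 0.93, -0.001], [0.003, 0.0, -1.0]]
force: [-0.6, -0.6, 0.3]
opening: 1.002
grip_force: 0.0
```

>>> jog_arm(
  dp=[
    [0, 0, 0],
    [0, 0, 0],
    [0, 0, 0],
    [0, 0, 0],
    [0, 0, 0],
  ],
  turn=[
    [0, 0, 0],
    [0, 0, 0],
    [0, 0, 0],
    [0, 0, 0],
    [0, 0, 0],
  ],
  hand=1,
)

```text
time: 2.65
tcp_pos: [471.2, 230.6, 38.5]
ee_rot: [[-0.93, -0.368, 0.001], [-0.368, 0.93, 0.0], [-0.002, -0.0, -1.0]]
force: [1.1, 0.5, 0.7]
opening: 0.583
grip_force: 0.0
```

>>> jog_arm(
  dp=[
    [0, 0, 0],
    [0, 0, 0],
    [0, 0, 0],
    [0, 0, 0],
    [0, 0, 0],
  ],
  turn=[
    [0, 0, 0],
    [0, 0, 0],
    [0, 0, 0],
    [0, 0, 0],
    [0, 0, 0],
  ],
)

```text
time: 3.15
tcp_pos: [470.6, 230.3, 37.6]
ee_rot: [[-0.93, -0.368, -0.0], [-0.368, 0.93, -0.0], [0.0, -0.0, -1.0]]
force: [-0.6, -0.8, 1.0]
opening: 0.201
grip_force: 30.0
```

```bash
python3 - <<'E'
from h import *
s=read_state();R=np.array(s['ee_rot']);print(s['force'],s['moment'],s['opening'],s['grip_force'])
p=np.array(s['tcp_pos']);goal(p+[19,-159,0],np.degrees(np.arctan2(R[1,1],R[0,1])))
E
```

```text
[-0.56545327 -0.83301527  1.02000937] [-0.04726516 -0.00679687  0.11182234] 0.20137695947883597 29.995803236961365
dp [  40.8 -154.8    0. ] turn [-0. -0. -0.] tcp [470.6 230.3  37.6] t 3.15 q [ 0.32  0.5   1.86 -0.    0.79 -1.62]
```

>>> jog_arm(
  dp=[
    [0.5, -2, 0],
    [2.1, -8, 0],
    [5.3, -20, 0],
    [9.2, -35, 0],
    [13.2, -50, 0],
  ],
  turn=[
    [0, 0, 0],
    [0, 0, 0],
    [0, 0, 0],
    [0, 0, 0],
    [0, 0, 0],
  ],
)

```text
time: 3.65
tcp_pos: [476.8, 178.6, 37.6]
ee_rot: [[-0.93, -0.368, 0.0], [-0.368, 0.93, 0.0], [-0.0, 0.0, -1.0]]
force: [-0.5, 3.6, -0.6]
opening: 0.201
grip_force: 30.0
```

>>> jog_arm(
  dp=[
    [4, -15, 0],
    [7.9, -30, 0],
    [11.9, -45, 0],
    [15.8, -60, 0],
    [19.5, -74, 0],
  ],
  turn=[
    [0, 0, 0],
    [0, 0, 0],
    [0, 0, 0],
    [0, 0, 0],
    [0, 0, 0],
  ],
)

```text
time: 4.15
tcp_pos: [485.6, 102.2, 37.6]
ee_rot: [[-0.93, -0.368, -0.0], [-0.368, 0.93, 0.0], [0.0, 0.0, -1.0]]
force: [-0.3, 4.6, -0.9]
opening: 0.206
grip_force: 30.1
```

>>> jog_arm(
  dp=[
    [3.2, -12, 0],
    [5.8, -22, 0],
    [7.4, -28, 0],
    [8.1, -31, 0],
    [8.1, -31, 0],
  ],
  turn=[
    [0, 0, 0],
    [0, 0, 0],
    [0, 0, 0],
    [0, 0, 0],
    [0, 0, 0],
  ],
)

```text
time: 4.65
tcp_pos: [489.5, 70.7, 37.6]
ee_rot: [[-0.93, -0.367, -0.0], [-0.367, 0.93, -0.001], [0.001, -0.0, -1.0]]
force: [-0.8, 0.5, -0.1]
opening: 0.204
grip_force: 30.0
```

```bash
python3 - <<'E'
from h import *
print(read_state()['force'],read_state()['time'])
for n in("scene","side"): cv2.imwrite(f"pics/{n}1.png",snapshot(n)[:,:,::-1])
a=cv2.imread("pics/scene1.png")[205:345,300:500];b=cv2.imread("pics/side1.png")[120:260,190:390]
cv2.imwrite("pics/z1.png",np.hstack([cv2.resize(i,(400,280),interpolation=cv2.INTER_CUBIC) for i in(a,b)]))
for n in("scene","side"):
  c=camera_model(n);print(n,proj(c,(578.5,103.5,12)),proj(c,(578.5,103.5,88)))
E
```

```text
[-0.77350795  0.45296661 -0.06051899] 4.65
scene [365.5 284.2] [368.5 264.7]
side [301.2 214.9] [299.6 188.4]
```

View pics/z1.png

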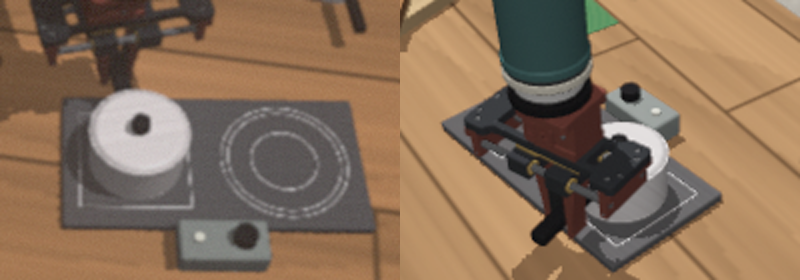

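The scene crop shows the lid knob at (370.5,265.5), where a pot centred on the rest mark would put it. I'll release and back off upwards.

>>> jog_arm(
  dp=[
    [0, 0, 0],
    [0, 0, 0],
    [0, 0, 0],
    [0, 0, 0],
    [0, 0, 0],
  ],
  turn=[
    [0, 0, 0],
    [0, 0, 0],
    [0, 0, 0],
    [0, 0, 0],
    [0, 0, 0],
  ],
  hand=-1,
)

```text
time: 5.25
tcp_pos: [489.7, 71.3, 37.7]
ee_rot: [[-0.93, -0.368, 0.0], [-0.368, 0.93, -0.0], [0.0, -0.0, -1.0]]
force: [-0.3, -0.0, 0.2]
opening: 0.616
grip_force: 0.0
```

>>> jog_arm(
  dp=[
    [0, 0, -5],
    [0, 0, -20],
    [0, 0, -50],
    [0, 0, -90],
    [0, 0, -125],
  ],
  turn=[
    [0, 0, 0],
    [0, 0, 0],
    [0, 0, 0],
    [0, 0, 0],
    [0, 0, 0],
  ],
)

```text
time: 5.75
tcp_pos: [489.5, 71.2, 164.4]
ee_rot: [[-0.93, -0.367, -0.0], [-0.367, 0.93, -0.0], [0.0, -0.0, -1.0]]
force: [2.3, 0.1, -0.4]
opening: 0.997
grip_force: 0.0
```

>>> jog_arm(
  dp=[
    [10, 0, -10],
    [30, 0, -20],
    [50, 0, -20],
    [60, 0, -20],
    [60, 0, -20],
  ],
  turn=[
    [0, 0, 0],
    [0, 0, 0],
    [0, 0, 0],
    [0, 0, 0],
    [0, 0, 0],
  ],
)

```text
time: 6.25
tcp_pos: [431.7, 48.9, 182.0]
ee_rot: [[-0.93, -0.367, -0.002], [-0.367, 0.93, -0.0], [0.002, 0.001, -1.0]]
force: [-0.0, 0.1, -0.0]
opening: 1.0
grip_force: 0.0
```

```bash
python3 - <<'E'
from h import *
s=read_state();print(s['time'],s['tcp_pos'])
c=camera_model("wrist");w=snapshot("wrist");sc=snapshot("scene");si=snapshot("side")
np.save("w2.npy",c,allow_pickle=True)
for n,i in(("w2",w),("scene2",sc),("side2",si)): cv2.imwrite(f"pics/{n}.png",i[:,:,::-1])
a=cv2.resize(sc[225:325,320:420],(400,400),interpolation=cv2.INTER_CUBIC);b=cv2.resize(si[140:260,230:360],(433,400),interpolation=cv2.INTER_CUBIC)[:, :400]
W=cv2.resize(w,(266,200))
o=np.zeros((600,800,3),np.uint8);o[:400,:400]=a;o[:400,400:]=b;o[400:,:266]=W
cv2.imwrite("pics/z2.png",o[:,:,::-1])
E
```

```text
6.25 [431.73344585  48.90777557 182.03476098]
```

View pics/z2.png

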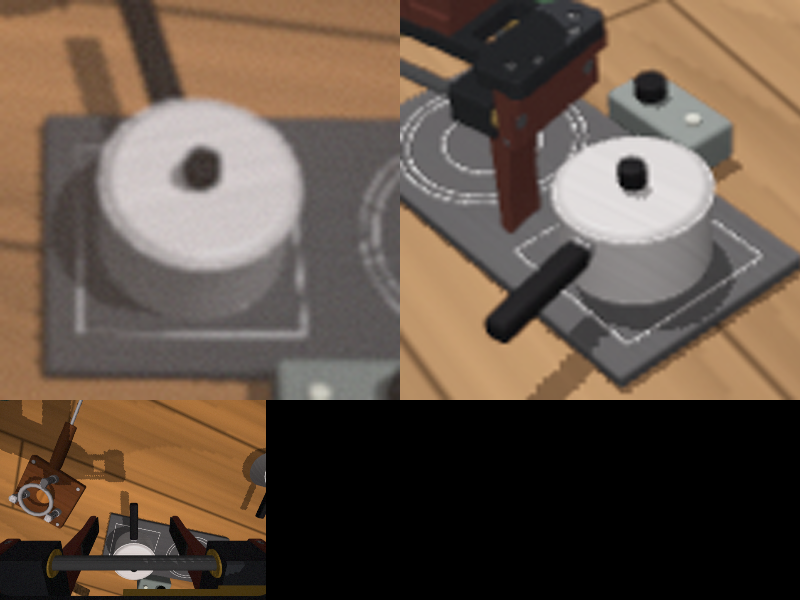

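The scene crop puts the lid ellipse centre at (370,271.1), and the side crop puts it at (299.9,197). The rest square encloses the pot's foot evenly.

```bash
python3 - <<'E'
from h import *
for n,uv,x in(("scene",(370,271.1),(367.1,285.1)),("side",(299.9,197),(301.4,216))):
  c=camera_model(n);print(plane(c,uv,71)[:2]-plane(c,x,12)[:2])
goal((449,-321.5,190),112)
# alternative yaw: perpendicular to direction to teal knob
goal((449,-321.5,190),60)
goal((449,-321.5,190),120)
E
```

```text
[2.13361612 1.2529378 ]
[-2.73294162 -3.10799859]
dp [ 122.7 -350.1   -7.6] turn [-0.   0.  -0.4] tcp [434.5  49.2 182.4] t 6.4 q [-0.05  0.17  1.9   0.    1.07 -1.99]
dp [ 122.7 -350.1   -7.6] turn [ 0.   0.  51.6] tcp [434.5  49.2 182.4] t 6.4 q [-0.05  0.17  1.9   0.    1.07 -1.99]
dp [ 122.7 -350.1   -7.6] turn [-0.   0.  -8.4] tcp [434.5  49.2 182.4] t 6.4 q [-0.05  0.17  1.9   0.    1.07 -1.99]
```

>>> jog_arm(
  dp=[
    [5, -14, -1],
    [17, -49, -3],
    [32, -91, -5],
    [47, -133, -7],
    [61, -175, -8],
  ],
  turn=[
    [0, 0, 0],
    [0, 0, 0],
    [0, 0, 0],
    [0, 0, 0],
    [0, 0, 0],
  ],
)

```text
time: 6.9
tcp_pos: [442.3, -137.8, 190.7]
ee_rot: [[-0.93, -0.368, 0.001], [-0.368, 0.93, -0.0], [-0.0, -0.0, -1.0]]
force: [1.8, 0.4, -0.5]
opening: 1.001
grip_force: 0.0
```

>>> jog_arm(
  dp=[
    [15, -43, 0],
    [30, -86, 0],
    [46, -128, 0],
    [57, -160, 0],
    [62, -175, 0],
  ],
  turn=[
    [0, 0, 8],
    [0, 0, 16.5],
    [0, 0, 25],
    [0, 0, 33],
    [0, 0, 41],
  ],
)

```text
time: 7.4
tcp_pos: [449.1, -325.5, 190.2]
ee_rot: [[-0.94, 0.34, 0.001], [0.34, 0.94, -0.002], [-0.001, -0.001, -1.0]]
force: [-0.4, -0.2, 0.5]
opening: 1.003
grip_force: 0.0
```

>>> jog_arm(
  dp=[
    [0, 0, 0],
    [0, 0, 0],
    [0, 0, 0],
    [0, 0, 0],
    [0, 0, 0],
  ],
  turn=[
    [0, 0, 5],
    [0, 0, 9],
    [0, 0, 10.6],
    [0, 0, 10.6],
    [0, 0, 10.6],
  ],
)

```text
time: 7.9
tcp_pos: [448.4, -321.4, 190.5]
ee_rot: [[-0.867, 0.499, -0.0], [0.499, 0.867, 0.0], [0.0, -0.0, -1.0]]
force: [0.3, -1.1, -0.9]
opening: 1.0
grip_force: 0.0
```

```bash
python3 - <<'E'
from h import *
goal((449,-321.5,68),60)
c=camera_model("wrist");im=snapshot("wrist");cv2.imwrite("pics/w3.png",im[:,:,::-1]);np.save("w3.npy",c,allow_pickle=True)
for X in((449,-321.5,110),(449,-321.5,30),(515.5,-138,58)): print(X,proj(c,X))
E
```

```text
dp [ -0.5   0.2 122.5] turn [-0.  -0.   0.1] tcp [ 448.4 -321.4  190.5] t 7.9 q [-0.75  0.32  1.65 -0.    1.16 -1.8 ]
(449, -321.5, 110) [321.8 249.3]
(449, -321.5, 30) [321.8 221.2]
(515.5, -138, 58) [548.7 190.9]
```

View pics/w3.png

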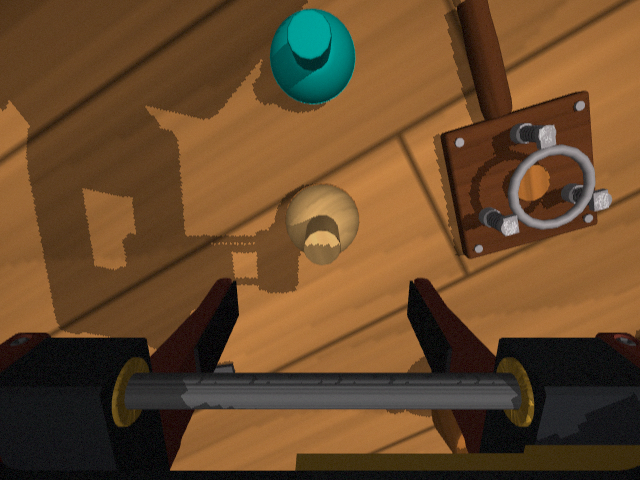

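The wrist view shows the neck top at (322.5,247) and the ball at (322,223), both within 2 px of the prediction. The ring centre is at (552.5,187), against a predicted (548.7,190.9). Next I go down, grip and lift.

>>> jog_arm(
  dp=[
    [0, 0, 15],
    [0, 0, 50],
    [0, 0, 85],
    [0, 0, 110],
    [0, 0, 121],
  ],
  turn=[
    [0, 0, 0],
    [0, 0, 0],
    [0, 0, 0],
    [0, 0, 0],
    [0, 0, 0],
  ],
)

```text
time: 8.45
tcp_pos: [447.0, -320.3, 67.5]
ee_rot: [[-0.866, 0.5, -0.003], [0.5, 0.866, 0.002], [0.003, 0.001, -1.0]]
force: [-0.2, -0.2, -0.4]
opening: 0.999
grip_force: 0.0
```

>>> jog_arm(
  dp=[
    [0, 0, 0],
    [0, 0, 0],
    [0, 0, 0],
    [0, 0, 0],
    [0, 0, 0],
  ],
  turn=[
    [0, 0, 0],
    [0, 0, 0],
    [0, 0, 0],
    [0, 0, 0],
    [0, 0, 0],
  ],
  hand=1,
)

```text
time: 8.95
tcp_pos: [448.6, -322.0, 70.6]
ee_rot: [[-0.866, 0.501, 0.001], [0.501, 0.866, -0.001], [-0.002, -0.0, -1.0]]
force: [-0.1, -0.0, -0.7]
opening: 0.587
grip_force: 0.0
```

>>> jog_arm(
  dp=[
    [0, 0, 0],
    [0, 0, 0],
    [0, 0, 0],
    [0, 0, 0],
    [0, 0, 0],
  ],
  turn=[
    [0, 0, 0],
    [0, 0, 0],
    [0, 0, 0],
    [0, 0, 0],
    [0, 0, 0],
  ],
)

```text
time: 9.45
tcp_pos: [448.1, -321.6, 69.7]
ee_rot: [[-0.866, 0.501, -0.0], [0.501, 0.866, -0.0], [-0.0, -0.0, -1.0]]
force: [1.0, 0.7, 1.1]
opening: 0.316
grip_force: 30.0
```

>>> jog_arm(
  dp=[
    [0, 0, -5],
    [0, 0, -25],
    [0, 0, -60],
    [0, 0, -90],
    [0, 0, -105],
  ],
  turn=[
    [0, 0, 0],
    [0, 0, 0],
    [0, 0, 0],
    [0, 0, 0],
    [0, 0, 0],
  ],
)

```text
time: 9.95
tcp_pos: [449.0, -322.3, 177.5]
ee_rot: [[-0.866, 0.5, 0.002], [0.5, 0.866, -0.002], [-0.003, -0.001, -1.0]]
force: [0.5, -1.0, -1.6]
opening: 0.311
grip_force: 30.0
```

```bash
python3 - <<'E'
from h import *
c=np.load("w3.npy",allow_pickle=True).item();print(plane(c,(552.5,187),58),plane(c,(322.5,247),110))
goal((515.5,-138,175),60)
E
```

```text
[ 513.8938037  -134.08973654   58.        ] [ 447.72386605 -320.13967705  110.        ]
dp [ 34.7 192.8   2.2] turn [-0.   0.2 -0. ] tcp [ 449.  -322.3  177.5] t 9.95 q [-0.75  0.34  1.67 -0.    1.13 -1.79]
```

>>> jog_arm(
  dp=[
    [2, 12, 0],
    [8, 47, 0],
    [16, 90, 0],
    [24, 133, 0],
    [30, 168, 0],
  ],
  turn=[
    [0, 0, 0],
    [0, 0, 0],
    [0, 0, 0],
    [0, 0, 0],
    [0, 0, 0],
  ],
)

```text
time: 10.45
tcp_pos: [505.4, -157.7, 173.3]
ee_rot: [[-0.866, 0.5, -0.002], [0.5, 0.866, 0.002], [0.003, 0.0, -1.0]]
force: [-0.1, -0.4, -1.5]
opening: 0.319
grip_force: 30.0
```

>>> jog_arm(
  dp=[
    [3, 18, 8],
    [4.4, 24.6, 18],
    [4.4, 24.6, 22],
    [4.4, 24.6, 22],
    [4.4, 24.6, 22],
  ],
  turn=[
    [0, 0, 0],
    [0, 0, 0],
    [0, 0, 0],
    [0, 0, 0],
    [0, 0, 0],
  ],
)

```text
time: 10.95
tcp_pos: [514.3, -138.5, 152.3]
ee_rot: [[-0.865, 0.502, -0.001], [0.502, 0.865, -0.0], [0.001, -0.001, -1.0]]
force: [0.4, 0.1, -1.3]
opening: 0.32
grip_force: 30.0
```

```bash
python3 - <<'E'
from h import *
s=read_state();print(s['time'],s['tcp_pos'],s['force'],s['moment'])
I={}
for n in("wrist","scene","side"):
  c=camera_model(n);I[n]=snapshot(n);cv2.imwrite(f"pics/{n}4.png",I[n][:,:,::-1]);np.save(n+"4.npy",c,allow_pickle=True)
def k(im,x,y): return cv2.resize(im[y:y+75,x:x+100],(400,300),interpolation=cv2.INTER_CUBIC)
o=np.vstack([np.hstack([k(I['scene'],212,195),k(I['side'],290,230)]),np.hstack([cv2.resize(I['wrist'][100:400,120:520],(400,300)),np.zeros((300,400,3),np.uint8)])])
cv2.imwrite("pics/z4.png",o[:,:,::-1])
E
```

```text
10.95 [ 514.29437314 -138.46462036  152.3186498 ] [ 0.39017371  0.13705934 -1.29801381] [-0.02438851 -0.01865061  0.02305602]
```

View pics/z4.png

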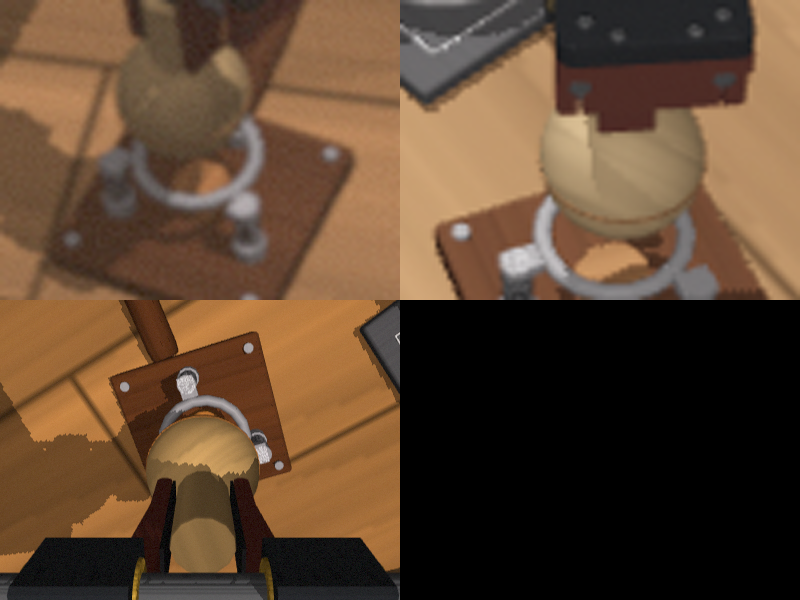

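The scene crop puts the ball at (257.9,217.8) and the ring at (261.6,234.2). The side crop puts the ball at (345.9,268.6) and the ring at (343.3,289.2). In the wrist view the ball is at column 323.5 and the ring arc's centre at 325. I'll compare their horizontal positions.

```bash
python3 - <<'E'
from h import *
C={n:np.load(n+"4.npy",allow_pickle=True).item() for n in("scene","side","wrist")}
R=np.array(read_state()['ee_rot'])
for n,b,r in(("scene",(257.9,217.8),(261.5,234)),("side",(345.9,268.6),(343.5,289.2))):
  B=plane(C[n],b,112.6);G=plane(C[n],r,58);print(n,B,G,(G-B)[:2],'tool',(R.T@(G-B))[:2])
c=C['wrist'];o=-c['R'].T@c['t'];print('cam tool',R.T@(o-read_state()['tcp_pos']),c['cx'],240/np.tan(np.radians(c['vertical_fov']/2)))
print(proj(c,(514.3,-138.5,112.6)),proj(c,(514.3,-138.5,58)))
E
```

```text
scene [ 516.19115889 -136.36477721  112.6       ] [ 517.1250059  -133.51319419   58.        ] [0.93384701 2.85158301] tool [0.65920756 2.94256181]
side [ 517.13739301 -142.08561041  112.6       ] [ 513.9297384 -141.7798949   58.       ] [-3.20765461  0.30571551] tool [ 2.96426209 -1.33764843]
cam tool [ 8.54458076e+01  1.40661738e-01 -1.61155613e+02] 322.50081532892153 349.9458210263249
[321.4 270.5] [321.5 242.8]
```

>>> jog_arm(
  dp=[
    [0.7, 0.5, 3],
    [1.5, 1, 11],
    [1.5, 1, 19],
    [1.5, 1, 25],
    [1.5, 1, 28],
  ],
  turn=[
    [0, 0, 0],
    [0, 0, 0],
    [0, 0, 0],
    [0, 0, 0],
    [0, 0, 0],
  ],
)

```text
time: 11.6
tcp_pos: [513.3, -135.7, 123.6]
ee_rot: [[-0.866, 0.501, -0.002], [0.501, 0.866, 0.001], [0.002, -0.0, -1.0]]
force: [-0.1, 0.5, -1.7]
opening: 0.315
grip_force: 30.0
```

>>> jog_arm(
  dp=[
    [0, 0, 2],
    [0, 0, 4],
    [0, 0, 6],
    [0, 0, 7],
    [0, 0, 7],
  ],
  turn=[
    [0, 0, 0],
    [0, 0, 0],
    [0, 0, 0],
    [0, 0, 0],
    [0, 0, 0],
  ],
)

```text
time: 12.1
tcp_pos: [514.1, -136.1, 118.0]
ee_rot: [[-0.866, 0.5, 0.0], [0.5, 0.866, -0.0], [-0.0, -0.0, -1.0]]
force: [-2.1, -0.6, 3.0]
opening: 0.315
grip_force: 30.0
```

```bash
python3 - <<'E'
from h import *
s=read_state();R=np.array(s['ee_rot']);print(s['time'],s['tcp_pos'],'tool f',R.T@s['force'],'m',R.T@s['moment'])
E
```

```text
12.1 [ 514.06491939 -136.11132691  118.01211446] tool f [ 1.53519271 -1.55776989 -2.99970377] m [ 0.17253227  0.23959485 -0.0200557 ]
```

>>> jog_arm(
  dp=[
    [0.2, -0.3, 2],
    [0.5, -0.7, 4],
    [0.5, -0.7, 6],
    [0.5, -0.7, 8],
    [0.5, -0.7, 8],
  ],
  turn=[
    [0, 0, 0],
    [0, 0, 0],
    [0, 0, 0],
    [0, 0, 0],
    [0, 0, 0],
  ],
)

```text
time: 12.6
tcp_pos: [513.8, -136.3, 109.8]
ee_rot: [[-0.866, 0.501, 0.001], [0.501, 0.866, -0.0], [-0.001, 0.0, -1.0]]
force: [-1.2, 1.5, 6.2]
opening: 0.312
grip_force: 30.0
```

```bash
python3 - <<'E'
from h import *
s=read_state();R=np.array(s['ee_rot']);print(s['time'],s['tcp_pos'],'tool f',R.T@s['force'],'m',R.T@s['moment'])
I={}
for n in("scene","side"): I[n]=snapshot(n);cv2.imwrite(f"pics/{n}5.png",I[n][:,:,::-1])
E
```

```text
12.6 [ 513.81145903 -136.34028956  109.79596697] tool f [ 1.76862769  0.73304611 -6.19351491] m [-0.20687691  0.13465296 -0.01057924]
```

>>> jog_arm(
  dp=[
    [0.3, 0, 2],
    [0.6, 0, 4],
    [0.6, 0, 6],
    [0.6, 0, 8],
    [0.6, 0, 9],
  ],
  turn=[
    [0, 0, 0],
    [0, 0, 0],
    [0, 0, 0],
    [0, 0, 0],
    [0, 0, 0],
  ],
)

```text
time: 13.2
tcp_pos: [513.8, -136.4, 101.3]
ee_rot: [[-0.866, 0.501, 0.002], [0.501, 0.866, -0.001], [-0.002, 0.0, -1.0]]
force: [-0.4, 0.8, 9.1]
opening: 0.314
grip_force: 30.0
```

>>> jog_arm(
  dp=[
    [0, 0, 0.5],
    [0, 0, 1],
    [0, 0, 1.5],
    [0, 0, 1.5],
    [0, 0, 1.5],
  ],
  turn=[
    [0, 0, 0],
    [0, 0, 0],
    [0, 0, 0],
    [0, 0, 0],
    [0, 0, 0],
  ],
)

```text
time: 13.7
tcp_pos: [513.7, -136.3, 100.0]
ee_rot: [[-0.866, 0.501, 0.002], [0.501, 0.866, -0.001], [-0.002, 0.0, -1.0]]
force: [0.6, -0.1, 9.1]
opening: 0.312
grip_force: 30.0
```

```bash
python3 - <<'E'
from h import *
s=read_state();R=np.array(s['ee_rot']);print(s['time'],s['tcp_pos'],'tool f',R.T@s['force'],'m',R.T@s['moment'])
E
```

```text
13.7 [ 513.7481005  -136.31315983   99.95687922] tool f [-0.55677591  0.2486382  -9.1353796 ] m [-0.15085367  0.09624328 -0.00307445]
```

>>> jog_arm(
  dp=[
    [0, 0, 0.5],
    [0, 0, 1],
    [0, 0, 1.5],
    [0, 0, 2],
    [0, 0, 2],
  ],
  turn=[
    [0, 0, 0],
    [0, 0, 0],
    [0, 0, 0],
    [0, 0, 0],
    [0, 0, 0],
  ],
)

```text
time: 14.2
tcp_pos: [514.0, -136.5, 99.6]
ee_rot: [[-0.866, 0.501, 0.003], [0.501, 0.866, -0.001], [-0.003, 0.0, -1.0]]
force: [-4.8, 2.4, 25.8]
opening: 0.312
grip_force: 30.0
```

```bash
python3 - <<'E'
from h import *
s=read_state();R=np.array(s['ee_rot']);print(s['time'],s['tcp_pos'],'tool f',R.T@s['force'],'m',R.T@s['moment'])
I={}
for n in("wrist","scene","side"): I[n]=snapshot(n);cv2.imwrite(f"pics/{n}6.png",I[n][:,:,::-1])
def k(im,x,y): return cv2.resize(im[y:y+75,x:x+100],(400,300),interpolation=cv2.INTER_CUBIC)
o=np.vstack([np.hstack([k(I['scene'],212,195),k(I['side'],290,230)]),np.hstack([cv2.resize(I['wrist'][100:400,120:520],(400,300)),cv2.resize(I['scene'],(400,300))])])
cv2.imwrite("pics/z6.png",o[:,:,::-1])
E
```

```text
14.2 [ 514.01298328 -136.49598479   99.6084638 ] tool f [  5.23929064  -0.29693598 -25.84069327] m [0.0694352  0.99426755 0.01903801]
```

View pics/z6.png

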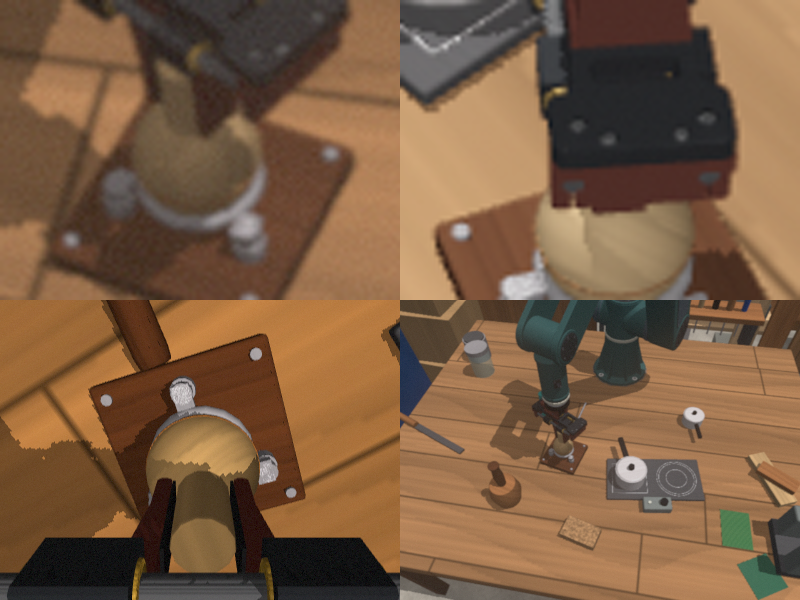

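The ball is seated in the ring with the neck vertical, and the force jumped to 26 N at z 99.6, so the knob is on the foot disc. I'll ease off slightly, let it settle and hand in.

>>> jog_arm(
  dp=[
    [0, 0, -0.5],
    [0, 0, -0.5],
    [0, 0, -0.5],
    [0, 0, -0.5],
    [0, 0, -0.5],
  ],
  turn=[
    [0, 0, 0],
    [0, 0, 0],
    [0, 0, 0],
    [0, 0, 0],
    [0, 0, 0],
  ],
)

```text
time: 14.85
tcp_pos: [514.0, -136.5, 99.6]
ee_rot: [[-0.866, 0.501, 0.003], [0.501, 0.866, -0.001], [-0.003, 0.0, -1.0]]
force: [-3.4, 1.0, 20.9]
opening: 0.313
grip_force: 30.0
```

```bash
python3 - <<'E'
from plant import *
s=read_state();print(s['time'],s['tcp_pos'],s['force'])
if s['force'][2]>10: print(close_job())
E
```

```text
14.85 [ 513.95680274 -136.48421068   99.63277701] [-3.43953309  0.98336182 20.92895476]
the job is handed in; nothing more can be done
None
```

I handed the job in at about 14.9 s with the pot about 3 mm from the rest mark's centre by camera, and the knob upright in the ring, still gripped and pressed onto the foot disc at about 21 N; the interface gave no verdict.

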